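# Open the bin-bag roll holder for a new roll and hold it

### The job

I am about to drop a new long roll of bin bags into the roll holder on the worktop, so open it for me. Swing the holder's clamp lever fully open, a quarter turn, then pull the sprung end cheek out until the outer edge of its foot stands on the outer of the two engraved lines, and keep it there: finish while still holding it against its spring. Leave the bottle, tub and cans where they are.

Things in the scene. Friction and masses are not known exactly. Their poses are not given: they have to be found in the camera images.
- holder: Bin-bag roll holder screwed to the worktop: white base plate 110 x 360 x 12 mm, long side along its y. Origin: centre of the base's underside, z up. Fixed round aluminium cheek at the -y end (108 mm high, inner face at y = -152 mm); sliding end cheek in the middle, pulled along +y; grey clamp block with black lever near the +y end. Each cheek has a 14 mm cone on its inner side for the roll's core
- end_slide (a joint): travel of the sprung end cheek in m: 0 = shut (it starts there, locked), grows as it is pulled along the holder's +y, away from the fixed cheek; end stop 0.070. Its foot's outer edge is on the inner line at 0.025, on the outer line at 0.055. A spring pulls it home: about 4 N when shut, 10 N at the outer line. Locked (lever shut) it moves only some 2 mm
- grip_tab (a point): in the grip of the sliding cheek, the upright tab on top of its round disc: 36 mm wide (holder's x), 12 mm thick (holder's y); its top is 19 mm above this point, 137 mm above the worktop. Both broad faces are free. The disc (76 mm across, 12 mm thick, same plane) reaches up to 10 mm below this point. Moves with the cheek
- foot_edge (a point): middle of the outer (+y) edge of the sliding cheek's foot, on its top face, 28.5 mm above the worktop; the foot is a flat aluminium block 104 mm wide (x), 44 mm long (y), 16 mm high, just above the base. Moves with the cheek
- far_line (a point): middle of the outer engraved line, the wanted one, for long rolls: of the two thin dark lines across the base's top face (100 mm long, along its x, 12 mm above the worktop, between the foot and the clamp block) the one nearer to the clamp block
- near_line (a point): middle of the inner engraved line (for short rolls), 30 mm nearer to the fixed cheek than the outer line; not the one wanted
- clamp_lever (a joint): angle of the clamp lever in rad: 0 = shut, pointing along the holder's -x, across the base (it starts within 0.15 of shut); grows as it swings clockwise seen from above, to 1.57 = fully open (end stop), pointing along the holder's +y, past the end of the base. It stays where it is left (friction about 0.12 N m); below about 0.9 it locks the cheek
- lever_pin (a point): on the vertical axis about which the clamp lever turns, at the top of its 28 mm round hub, 67 mm above the worktop. The hub stands on the clamp block: 58 mm (x) by 48 mm (y), top 46 mm above the worktop, centred on this axis
- lever_end (a point): in the middle of the clamp lever's round handle (16 mm thick), 72 mm from the axis, 68 mm above the worktop; the lever ends 18 mm farther out. Moves with the lever. Below it is free space down to the base's top (12 mm) or the worktop; at the open end the cheek's steel pull bar (24 mm wide, top at 21 mm) comes out of the block below it
- bottle: green glass bottle, 75 mm across, 290 mm tall, standing to the left of the holder; origin at the centre of its underside. To be left alone
- tub: empty white plastic tub, 114 mm across the rim, 96 mm tall; origin at the centre of its underside. To be left alone
- can_a: empty aluminium drinks can, 66 mm across, 115 mm tall; origin at the centre of its underside. To be left alone
- can_b: the other aluminium drinks can, like the first; origin at the centre of its underside. To be left alone

How it is judged:
By the outcome, as a careful person would: the job done as asked, in the order asked, and still so for the second after the job is handed in, while the arm keeps its last pose, push and grip.
It also fails if it takes over 48 s, if anything falls off the work surface, if the arm or the gripper's body presses on something with over 40 N, if the wrist force passes 120 N, or if a joint passes its speed limit or range.

### The arm

A 6-joint arm with a two-finger parallel gripper is mounted at the origin on the work surface. World frame = base frame: x ahead of the robot, y to its left, z up, the work surface at z = 0. Lengths are in mm, angles in rad, forces in N, time in s.
With the tool pointing down it reaches from about 250 to 800 mm from the base axis. Payload 8.5 kg.
Tool frame: the origin (TCP) lies on the centre line of the jaws, within the pads' length; the fingertips stand 17 mm ahead of it and the grasp point (between the pads) lies 2 mm behind it; z points along the fingers, y is the direction in which the jaws open and shut (so a half turn about z gives the same grasp; the last joint's range is limited). The gripper opens to 85 mm and grips with 20 to 120 N. Pads are 22 mm wide; open, the fingers measure 114 mm over their backs; the gripper's body (76 mm by 85 mm) begins 54 mm behind the grasp point. The pads swing forward as they close: fully open they stand 13 mm farther back than shut.
Start: joints at [-1.109, 0.238, -0.013, 1.319, 0, 1.571], TCP at [233.899, -469.97, 248.276] pointing down, gripper open.
Joint ranges: [-2.66, 2.66], [-1.03, 1.9], [-1.14, 1.46], [-1.82, 2.27], [-1.45, 1.34], [-3.14, 3.14]. Speed limits (rad/s): [2.22, 2.22, 2.79, 3.14, 3.14, 3.14].

### API

Orientations are given as a unit quaternion [w, x, y, z].
In Python, from station import env gives the robot as it stands.
- The arm moves only by the tool send_rows, never from a script. Its argument "commands" is one flat list of numbers, 5 for each row, row after row: the shift along the tool's x, y, z in m, then the turn about the tool's z in degrees, then the opening, from 0 (shut) to 1 (fully open). A call has exactly 10 rows; each row is the pose to reach, as a shift and turn from the pose measured when the call began, along the tool's axes at that moment; what a row does not reach only later rows make up. A row lasts 1/12 s, in which the tool goes at most 41.7 mm and 7.16 degrees, less where a joint would pass 70% of its speed; a pose out of reach is approached as far as the arm can. A call with a gripper value outside its range is refused whole. The fingers move at their own pace and stop on an object; the grip force is fixed at half the most. Time passes only in rows, so rows that repeat a pose let the fingers close, or fill a call up. It gives the time, the measured TCP pose, the force and the opening at its end, in the units of the state.
- env.state(): the state, without advancing time (a new reading comes with each control period).
- env.snapshot(name): name is "scene" or "top" or "wrist"; returns a dict with "color" (420x560x3 uint8, blue, green, red), "fovy" (degrees; the focal length in pixels is half the picture's height over the tangent of half this angle, whatever the lens; pixels are square), "cx", "cy" (the principal point, pixels), "pose" (4x4, takes a point from camera to world coordinates). Camera axes: x right, y down, z forward; pixel columns grow to the right and rows downward; lengths in mm; the calibration is good to about 2 mm. A picture is of the moment at which its call begins. There is no depth.
- env.sign_off(): hands the job in, once; it reports no verdict.
The state is a dict: "t": time; "joint_positions": joint angles; "qd": joint speeds; "effort": joint torques, N m; "tool_pos": TCP position; "ee_rot": TCP orientation; "force": force on the tool from outside, world axes, zero at the start; "ft_torque": the same for the moment, N m; "opening": finger opening in mm.
Only numpy, scipy, OpenCV 4.12 (cv2) and the standard library are available. Lean on these libraries where they do the work, as an engineer would, in place of code of your own. Each camera call takes 0.05 s, during which the arm holds its last target. There are 200 camera calls.

## Working session

There is one attempt and no reset: what is moved stays moved. The work goes in short steps, Python scripts to look and compute and a tool call to move; the robot and the scene stay as the last step left them, time stands still between calls to the robot, and variables do not carry over. Pictures are saved under pics/ and viewed, about 8 in all and at most 12, crops included, and the job is handed in when it is done.

Besides the shell and the picture viewer there is one more tool, called after "Call:" in YAML: its name, and indented under it one key for each argument. send_rows: Moves the arm, as the interface text tells. Its arguments: {"type":"object","properties":{"commands":{"type":"array"}},"required":["commands"]}

```bash
ls; mkdir -p pics; python3 - <<'E'
from station import env
import cv2,numpy as np
np.set_printoptions(precision=4,suppress=True)
print(env.state())
for n in("scene","top"):
    s=env.snapshot(n);cv2.imwrite(f"pics/{n}0.png",s["color"]);np.savez(f"{n}0.npz",**s)
    print(n,s["fovy"],s["cx"],s["cy"],s["pose"])
a=cv2.imread("pics/scene0.png")
E
```

```text
pics
{'t': 0.0, 'joint_positions': array([-1.109 ,  0.2388, -0.0142,  1.3192,  0.    ,  1.5708]), 'qd': array([ 0.0024, -0.0017, -0.0009,  0.0023,  0.0003, -0.0004]), 'effort': array([  0.0003, -53.8774,  34.6435,   0.0185,   0.    ,   0.    ]), 'tool_pos': array([ 233.7616, -469.6703,  247.6792]), 'ee_rot': array([-0.0007,  0.9735,  0.2289, -0.0001]), 'force': array([ 0.3913, -0.5264,  0.0679]), 'ft_torque': array([-0.0183, -0.0292,  0.0119]), 'opening': 85.6333913160897}
scene 55.41063133568489 276.91489123094965 208.32277224160418 [[  -0.5921    0.5659   -0.5737 1133.031 ]
 [   0.8058    0.4075   -0.4297  408.9241]
 [  -0.0094   -0.7167   -0.6973  833.5651]
 [   0.        0.        0.        1.    ]]
top 43.49027878714982 280.3863849990312 214.10478110334614 [[   0.0022   -0.9961    0.0881  396.22  ]
 [  -1.       -0.0017    0.0057  -46.1576]
 [  -0.0055   -0.0881   -0.9961 1647.2992]
 [   0.        0.        0.        1.    ]]
```

View pics/scene0.png

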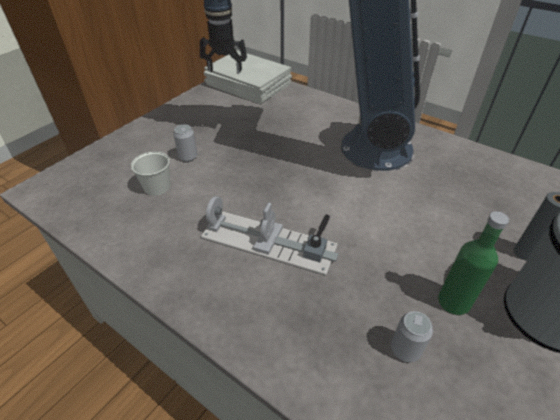

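View pics/top0.png

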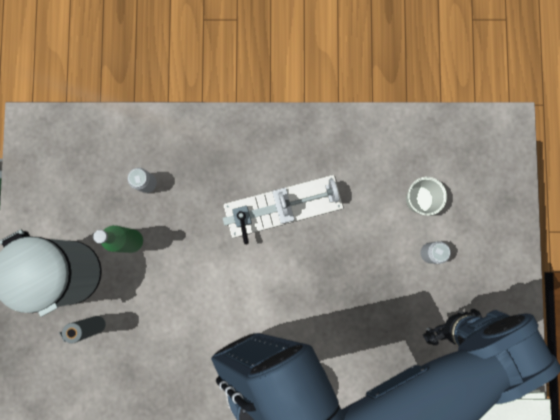

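Scene: holder around (270,240), the lever points towards the robot. In the top view the base runs from (225,220) to (340,190) and its +y points left. Next, enlarged crops to measure from.

```bash
python3 - <<'E'
import cv2,numpy as np
a=cv2.imread("pics/top0.png")[168:252,218:348];b=cv2.imread("pics/scene0.png")[190:274,198:342]
cv2.imwrite("pics/c_top.png",cv2.resize(a,None,fx=6,fy=6,interpolation=cv2.INTER_CUBIC))
cv2.imwrite("pics/c_scene.png",cv2.resize(b,None,fx=5.5,fy=5.5,interpolation=cv2.INTER_CUBIC))
E
```

```text
(no output)
```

View pics/c_top.png

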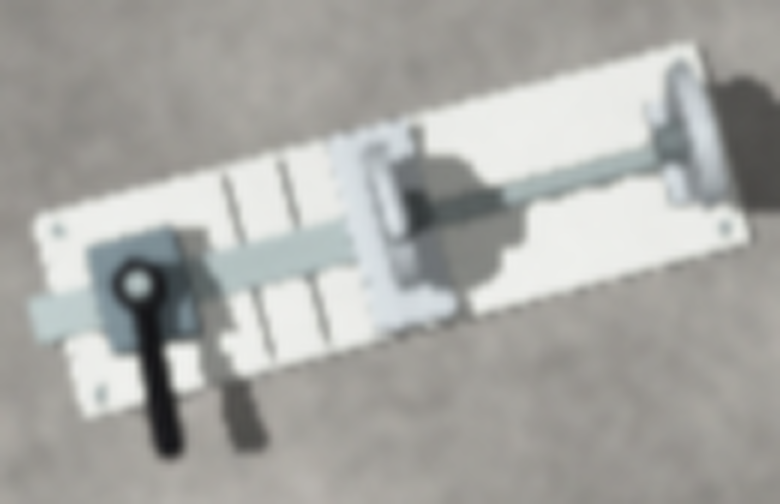

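View pics/c_scene.png

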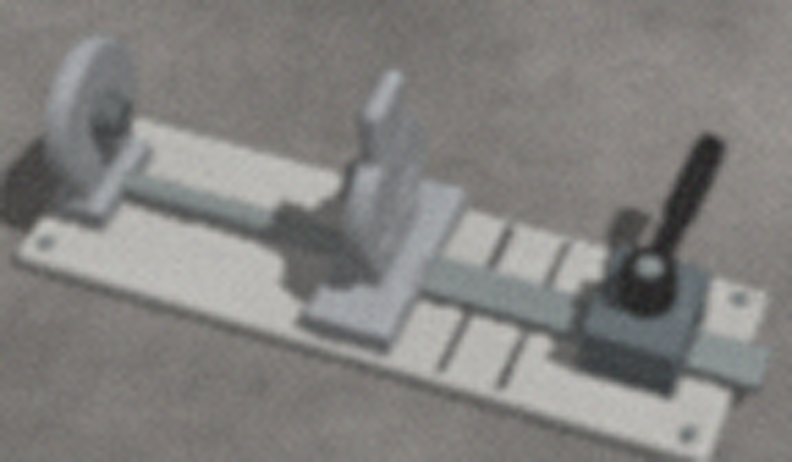

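Top crop: base corners at (38,215), (690,45), (748,240), (90,415), hub at (138,285), lever tip at (168,450). The far line runs (226,177)–(272,355), the near line (282,160)–(326,340). The scene crop shows the same parts, with the tab top near (384,93). I'll fit the holder pose jointly.

```bash
cat > h.py <<'E'
import numpy as np
def cam(n):
    s=np.load(f"{n}.npz") if isinstance(n,str) else n
    return s["pose"],210/np.tan(np.radians(s["fovy"]/2)),s["cx"],s["cy"]
def proj(c,P):
    T,f,cx,cy=c; q=(np.atleast_2d(P)-T[:3,3])@T[:3,:3]
    return np.c_[cx+f*q[:,0]/q[:,2],cy+f*q[:,1]/q[:,2]]
def hw(p,P):  # holder->world
    c,s=np.cos(p[2]),np.sin(p[2]);P=np.atleast_2d(P).astype(float)
    return np.c_[p[0]+c*P[:,0]-s*P[:,1],p[1]+s*P[:,0]+c*P[:,1],P[:,2]]
E
python3 - <<'E'
from h import *
from scipy.optimize import least_squares
np.set_printoptions(precision=3,suppress=True)
ct,cs=cam("top0"),cam("scene0")
ot=np.array([[38,215],[690,45],[748,240],[90,415],[226,177],[272,355],[282,160],[326,340],[333,140],[378,330],[138,285],[163,452]])
os=np.array([[18,258],[712,456],[768,292],[568,245],[502,387],[511,229],[443,370],[463,190],[387,345],[650,265],[714,138],[384,93]])
ot=218*np.array([1,0])+168*np.array([0,1])+(ot+.5)/6-.5
os=np.array([198,190])+(os+.5)/5.5-.5
def model(v):
    yl,yp,yt,th=v[3:7]
    C=[[55,180,12],[55,-180,12],[-55,-180,12],[-55,180,12]]
    L=[[50,yl,12],[-50,yl,12],[50,yl-30,12],[-50,yl-30,12]]
    F=[[52,yl-55,28.5],[-52,yl-55,28.5]]
    tip=[-88*np.cos(th),yp+88*np.sin(th),68]
    A=C+L+F+[[0,yp,67],tip]
    B=[C[1],C[0],C[3],]+L+F+[[0,yp,67],tip,[0,yt,137]]
    # orientation of scene ends
    return A,B
def res(v,full=False):
    A,B=model(v)
    # per-camera world xy offsets (2 mm prior)
    a=proj(ct,hw(v,A)+np.r_[v[7:9],0])-ot; b=proj(cs,hw(v,B)+np.r_[v[9:11],0])-os
    if full: return a,b
    return np.r_[a.ravel(),b.ravel(),v[7:11]/2*.5]
# order in scene: far edge etc.
v0=np.r_[430,-60,0.25,95,130,10,0.1,0,0,0,0]
r=least_squares(res,v0,loss="soft_l1")
print(r.x,r.cost)
a,b=res(r.x,True);print(np.c_[a,b])
v=r.x
for n,P in dict(tab=[0,v[5],118],pin=[0,v[4],67],end=[-72*np.cos(v[6]),v[4]+72*np.sin(v[6]),68],foot=[0,v[3]-55,28.5],open=[0,v[4]+72,68]).items(): print(n,hw(v,P))
np.save("fit.npy",v)
E
```

```text
[567.492 -44.448   0.27   75.5   131.132   0.666   0.082   0.629   0.789
  -0.629  -0.789] 232.17012835556554
[[ -1.534   0.294  -0.362  -0.704]
 [  0.68   -1.568  -0.363   0.396]
 [  0.631  -0.433   0.553  -0.741]
 [ -1.189   0.905 -12.519  25.868]
 [ -0.176  -0.632  11.664 -26.704]
 [  0.511   0.478 -12.942  25.618]
 [ -0.255  -0.319  12.165 -26.394]
 [  0.812   0.433 -13.515  26.639]
 [ -1.33   -0.396  14.181 -28.684]
 [  0.034   0.219  -0.056   0.23 ]
 [  0.011  -0.109   0.389   0.844]
 [  1.04    0.771   0.131  -0.578]]
tab [[567.315 -43.806 118.   ]]
pin [[532.575  81.95   67.   ]]
end [[461.841  68.508  68.   ]]
foot [[562.034 -24.688  28.5  ]]
open [[513.404 151.351  68.   ]]
```

```bash
python3 - <<'E'
from h import *
from scipy.optimize import least_squares
np.set_printoptions(precision=3,suppress=True)
ct,cs=cam("top0"),cam("scene0")
ot=np.array([[38,215],[690,45],[748,240],[90,415],[226,177],[272,355],[282,160],[326,340],[333,140],[378,330],[138,285],[163,452]])
os=np.array([[18,258],[712,456],[768,292],[502,387],[568,245],[443,370],[511,229],[387,345],[463,190],[650,265],[714,138],[384,93]])
ot=np.array([218,168])+(ot+.5)/6-.5
os=np.array([198,190])+(os+.5)/5.5-.5
def model(v):
    yl,yp,yt,th=v[3:7]
    C=[[55,180,12],[55,-180,12],[-55,-180,12],[-55,180,12]]
    L=[[50,yl,12],[-50,yl,12],[50,yl-30,12],[-50,yl-30,12]]
    F=[[52,yl-55,28.5],[-52,yl-55,28.5]]
    tip=[-88*np.cos(th),yp+88*np.sin(th),68]
    return C+L+F+[[0,yp,67],tip],[C[1],C[0],C[3]]+L+F+[[0,yp,67],tip,[0,yt,137]]
def res(v,full=False):
    A,B=model(v)
    a=proj(ct,hw(v,A)+np.r_[v[7:9],0])-ot; b=proj(cs,hw(v,B)+np.r_[v[9:11],0])-os
    if full: return a,b
    return np.r_[a.ravel(),b.ravel(),v[7:11]/2*.5]
r=least_squares(res,np.r_[560,-45,0.27,75,130,0,0.1,0,0,0,0],loss="soft_l1")
v=r.x;print(v,r.cost);a,b=res(v,True);print(np.c_[a,b])
for n,P in dict(tab=[0,v[5],118],pin=[0,v[4],67],end=[-72*np.cos(v[6]),v[4]+72*np.sin(v[6]),68],foot=[0,v[3]-55,28.5],open=[0,v[4]+72,68]).items(): print(n,hw(v,P))
np.save("fit.npy",v)
E
```

```text
[567.878 -44.299   0.267  75.991 131.162   0.553   0.079   0.204   0.354
  -0.204  -0.354] 8.27632045498785
[[-1.437  0.15  -0.379 -0.566]
 [ 0.856 -1.424 -0.438  0.844]
 [ 0.72  -0.263  0.597 -0.323]
 [-1.181  0.783 -0.41   0.449]
 [-0.212 -0.65  -0.134 -0.509]
 [ 0.393  0.482 -0.469  0.353]
 [-0.285 -0.313  0.003 -0.406]
 [ 0.7    0.462  0.412 -1.194]
 [-1.353 -0.371  0.568 -0.171]
 [-0.075  0.269 -0.061  0.622]
 [ 0.068 -0.203  0.378  1.19 ]
 [ 1.112  0.673  0.078 -0.313]]
tab [[567.733 -43.766 118.   ]]
pin [[533.285  82.218  67.   ]]
end [[462.558  68.737  68.   ]]
foot [[562.342 -24.051  28.5  ]]
open [[514.295 151.669  68.   ]]
```

Fit residuals are about 1 px (3 mm or less). The sizes and the lever angle of 0.08 are consistent. Plan: straddle the handle with partly open jaws, swing it along its arc, then pinch the tab and pull.

```bash
cat >> h.py <<'E'
from scipy.spatial.transform import Rotation as R
def go(s,P,phi):
    "shift in tool axes (m) and turn (deg) from state s to TCP P (mm), tool x at world angle phi, tool down"
    q=s["ee_rot"];r=R.from_quat(np.r_[q[1:],q[0]])
    x=r.as_matrix()[:,0];cur=np.arctan2(x[1],x[0])
    t=(cur-phi+np.pi)%(2*np.pi)-np.pi
    print("pos",s["tool_pos"].round(1),"phi",round(cur,3),"q6",s["joint_positions"][5].round(2),"F",s["force"].round(1),"open",round(s["opening"],1),"t",s["t"])
    print("shift",(r.inv().apply(np.array(P,float)-s["tool_pos"])/1000).round(4),"turn",np.degrees(t).round(1))
E
python3 - <<'E'
from station import env
from h import *
go(env.state(),[462.5,68.7,180],3.33)
E
```

```text
pos [ 233.8 -469.7  247.7] phi 0.462 q6 1.57 F [-0.7  0.6 -0.4] open 85.3 t 0.1
shift [ 0.4446 -0.38    0.0682] turn -164.3
```

Call:
send_rows:
  commands: [0.022, -0.019, 0, -7, 1, 0.044, -0.038, 0, -14, 1, 0.066, -0.057, 0, -21, 1, 0.088, -0.076, 0, -28, 1, 0.11, -0.095, 0, -35, 1, 0.132, -0.114, 0, -42, 1, 0.154, -0.133, 0, -49, 1, 0.176, -0.152, 0, -56, 1, 0.2, -0.171, 0, -63, 1, 0.222, -0.19, 0, -70, 1]

```text
t: 0.93
tool_pos: [348.1, -199.2, 247.9]
ee_rot: [-0.001, 0.664, 0.748, 0.0]
force: [1.5, -0.0, -0.7]
opening: 85.5
```

```bash
cat > g.py <<'E'
import sys
from station import env
from h import *
a=[float(v) for v in sys.argv[1:]]
go(env.state(),a[:3],a[3])
E
python3 g.py 462.5 68.7 180 3.33
```

```text
pos [ 348.1 -199.2  247.9] phi 1.689 q6 0.93 F [ 1.5 -0.  -0.7] open 85.5 t 0.9333
shift [0.2524 0.1453 0.0682] turn -94.0
```

Call:
send_rows:
  commands: [0.03, 0.017, 0, -7, 1, 0.06, 0.034, 0, -14, 1, 0.09, 0.051, 0, -21, 1, 0.12, 0.068, 0, -28, 1, 0.15, 0.085, 0, -35, 1, 0.18, 0.102, 0.01, -42, 1, 0.21, 0.12, 0.02, -49, 1, 0.235, 0.135, 0.04, -56, 1, 0.252, 0.145, 0.06, -63, 1, 0.252, 0.145, 0.068, -70, 1]

```text
t: 1.77
tool_pos: [462.5, 71.2, 177.5]
ee_rot: [-0.002, 0.11, 0.994, 0.001]
force: [-0.7, 0.2, 0.1]
opening: 85.5
```

```bash
python3 g.py 462.5 68.7 110 3.33
```

```text
pos [462.5  71.2 177.5] phi 2.92 q6 0.37 F [-0.7  0.2  0.1] open 85.5 t 1.7667
shift [-0.0007 -0.0025  0.0675] turn -23.5
```

Call:
send_rows:
  commands: [0, -0.002, 0.01, -7, 1, 0, -0.002, 0.02, -14, 1, 0, -0.002, 0.03, -21, 1, 0, -0.002, 0.04, -23.5, 1, -0.001, -0.002, 0.05, -23.5, 1, -0.001, -0.002, 0.06, -23.5, 1, -0.001, -0.0025, 0.067, -23.5, 1, -0.001, -0.0025, 0.0675, -23.5, 1, -0.001, -0.0025, 0.0675, -23.5, 1, -0.001, -0.0025, 0.0675, -23.5, 1]

```text
t: 2.6
tool_pos: [462.9, 68.7, 110.4]
ee_rot: [-0.001, -0.094, 0.996, 0.001]
force: [1.1, 0.5, 0.3]
opening: 85.3
```

```bash
python3 g.py 462.5 68.7 64 3.33; python3 - <<'E'
from station import env
import cv2
s=env.snapshot("wrist");cv2.imwrite("pics/w1.png",s["color"])
import numpy as np;np.savez("w1.npz",**s)
E
```

```text
pos [462.9  68.7 110.4] phi -2.953 q6 -0.04 F [1.1 0.5 0.3] open 85.3 t 2.6
shift [0.0003 0.     0.0464] turn 0.0
```

View pics/w1.png

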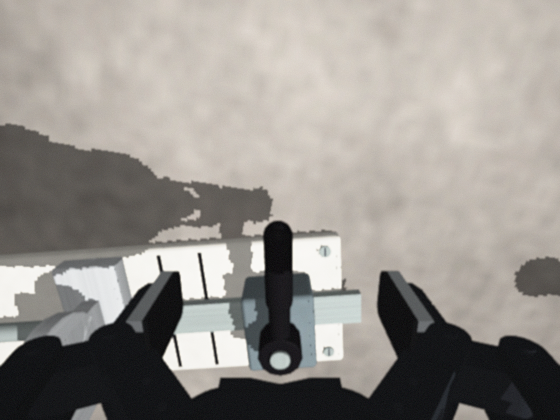

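The wrist view shows the lever centred between the jaws (handle at column 278, hub at (280,358)) and aligned with them. I'll descend and narrow the jaws.

Call:
send_rows:
  commands: [0, 0, 0.012, 0, 1, 0, 0, 0.024, 0, 1, 0, 0, 0.036, 0, 1, 0, 0, 0.044, 0, 0.8, 0, 0, 0.046, 0, 0.6, 0, 0, 0.046, 0, 0.45, 0, 0, 0.046, 0, 0.35, 0, 0, 0.046, 0, 0.35, 0, 0, 0.046, 0, 0.35, 0, 0, 0.046, 0, 0.35]

```text
t: 3.48
tool_pos: [463.3, 68.8, 65.0]
ee_rot: [-0.001, -0.094, 0.996, 0.001]
force: [-0.9, -0.4, -0.4]
opening: 29.8
```

```bash
cat > arc.py <<'E'
# rows (tool axes, from now) following the lever arc from angle a0 to a1 (rad)
import sys
from station import env
from h import *
a0,a1=map(float,sys.argv[1:3]);s=env.state();v=np.load("fit.npy")
for a in np.linspace(a0,a1,10):
    P=hw(v,[-72*np.cos(a),v[4]+72*np.sin(a),64])[0]
    print(round(a,2),end=" ");q=s["ee_rot"];r=R.from_quat(np.r_[q[1:],q[0]]);x=r.as_matrix()[:,0]
    phi=np.pi+v[2]-a;t=(np.arctan2(x[1],x[0])-phi+np.pi)%(2*np.pi)-np.pi
    print((r.inv().apply(P-s["tool_pos"])/1000).round(3),np.degrees(t).round(1))
print(s["tool_pos"].round(1),s["force"].round(1),s["opening"])
E
python3 arc.py 0.17 1.0
```

```text
0.17 [0.    0.007 0.001] 5.3
0.26 [-0.     0.013  0.001] 10.5
0.35 [-0.002  0.02   0.001] 15.8
0.45 [-0.004  0.026  0.001] 21.1
0.54 [-0.007  0.032  0.001] 26.4
0.63 [-0.01   0.038  0.001] 31.7
0.72 [-0.014  0.043  0.001] 37.0
0.82 [-0.018  0.048  0.001] 42.2
0.91 [-0.023  0.053  0.001] 47.5
1.0 [-0.028  0.057  0.001] 52.8
[463.3  68.8  65. ] [-0.9 -0.4 -0.4] 29.800816061136203
```

Call:
send_rows:
  commands: [0, 0.007, 0.001, 5.3, 0.35, 0, 0.013, 0.001, 10.5, 0.35, -0.002, 0.02, 0.001, 15.8, 0.35, -0.004, 0.026, 0.001, 21, 0.35, -0.007, 0.032, 0.001, 26.4, 0.35, -0.01, 0.038, 0.001, 31.7, 0.35, -0.014, 0.043, 0.001, 37, 0.35, -0.018, 0.048, 0.001, 42, 0.35, -0.023, 0.053, 0.001, 47.5, 0.35, -0.028, 0.057, 0.001, 52.8, 0.35]

```text
t: 4.32
tool_pos: [479.6, 130.2, 64.1]
ee_rot: [-0.001, 0.36, 0.933, 0.0]
force: [-2.5, -0.7, 0.8]
opening: 29.7
```

```bash
python3 arc.py 1.07 1.64
```

```text
1.07 [-0.     0.005  0.   ] 3.8
1.13 [-0.001  0.01   0.   ] 7.4
1.2 [-0.001  0.014  0.   ] 11.0
1.26 [-0.002  0.019  0.   ] 14.7
1.32 [-0.004  0.023  0.   ] 18.3
1.39 [-0.005  0.027  0.   ] 21.9
1.45 [-0.007  0.032  0.   ] 25.5
1.51 [-0.009  0.036  0.   ] 29.2
1.58 [-0.011  0.04   0.   ] 32.8
1.64 [-0.014  0.043  0.   ] 36.4
[479.6 130.2  64.1] [-2.5 -0.7  0.8] 29.65985309915178
```

Call:
send_rows:
  commands: [0, 0.005, 0, 3.8, 0.35, -0.001, 0.01, 0, 7.4, 0.35, -0.001, 0.014, 0, 11, 0.35, -0.002, 0.019, 0, 14.7, 0.35, -0.004, 0.023, 0, 18.3, 0.35, -0.005, 0.027, 0, 21.9, 0.35, -0.007, 0.032, 0, 25.5, 0.35, -0.009, 0.036, 0, 29.2, 0.35, -0.011, 0.04, 0, 32.8, 0.35, -0.013, 0.042, 0, 34, 0.35]

```text
t: 5.15
tool_pos: [517.4, 152.7, 64.1]
ee_rot: [-0.002, 0.619, 0.786, -0.0]
force: [-2.4, 1.6, 0.6]
opening: 29.8
```

```bash
python3 arc.py 1.62 1.75
```

```text
1.62 [-0.  0.  0.] 1.1
1.63 [-0.     0.001  0.   ] 1.9
1.65 [-0.     0.002  0.   ] 2.8
1.66 [-0.     0.003  0.   ] 3.6
1.68 [-0.     0.004  0.   ] 4.4
1.69 [-0.001  0.005  0.   ] 5.2
1.71 [-0.001  0.006  0.   ] 6.1
1.72 [-0.001  0.008  0.   ] 6.9
1.74 [-0.001  0.009  0.   ] 7.7
1.75 [-0.001  0.01   0.   ] 8.6
[517.4 152.7  64.1] [-2.4  1.6  0.6] 29.8467851195381
```

Call:
send_rows:
  commands: [0, 0.001, 0, 0, 0.35, 0, 0.001, 0, 0, 0.35, 0, 0.002, 0, 0, 0.35, 0, 0.002, 0, 0, 0.35, 0, 0.003, 0, 0, 0.35, 0, 0.003, 0, 0, 0.35, 0, 0.004, 0, 0, 0.35, 0, 0.004, 0, 0, 0.35, 0, 0.005, 0, 0, 0.35, 0, 0.005, 0, 0, 0.35]

```text
t: 5.98
tool_pos: [521.7, 153.8, 64.0]
ee_rot: [-0.002, 0.618, 0.786, -0.001]
force: [-4.4, 1.1, 2.0]
opening: 30.1
```

Call:
send_rows:
  commands: [0, 0.001, 0, 0, 0.35, 0, 0.001, 0, 0, 0.35, 0, 0.002, 0, 0, 0.35, 0, 0.002, 0, 0, 0.35, 0, 0.003, 0, 0, 0.35, 0, 0.003, 0, 0, 0.35, 0, 0.004, 0, 0, 0.35, 0, 0.004, 0, 0, 0.35, 0, 0.004, 0, 0, 0.35, 0, 0.004, 0, 0, 0.35]

```text
t: 6.82
tool_pos: [522.3, 154.1, 63.5]
ee_rot: [-0.004, 0.618, 0.786, -0.003]
force: [-14.6, -1.0, 8.7]
opening: 30.3
```

```bash
python3 - <<'E'
from station import env
import cv2,numpy as np
s=env.snapshot("wrist");cv2.imwrite("pics/w2.png",s["color"])
print(env.state()["force"],env.state()["tool_pos"])
E
```

```text
[-13.59623505  -0.47405448   8.52023243] [522.31059972 154.13603379  63.51450954]
```

View pics/w2.png

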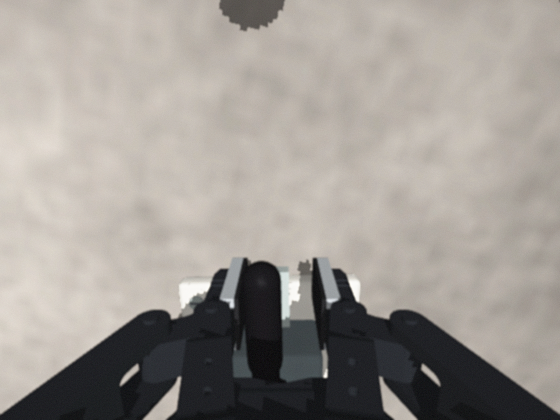

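The force rose to 14 N and motion stopped, so the lever is on its end stop. It lies against the left pad, over the pull bar and parallel to it. I'll back off, lift, and go above the tab.

Call:
send_rows:
  commands: [0, -0.004, 0, 0, 0.35, 0, -0.006, 0, 0, 0.4, 0, -0.006, 0, 0, 0.5, 0, -0.006, -0.01, 0, 0.6, 0, -0.006, -0.03, 0, 0.6, 0, -0.006, -0.06, 0, 0.6, 0, -0.006, -0.09, 0, 0.6, 0, -0.006, -0.12, 0, 0.6, 0, -0.006, -0.13, 0, 0.6, 0, -0.006, -0.13, 0, 0.6]

```text
t: 7.7
tool_pos: [519.9, 153.1, 197.2]
ee_rot: [-0.002, 0.618, 0.786, -0.0]
force: [0.8, -0.0, -0.2]
opening: 51.3
```

```bash
python3 g.py 567.7 -43.8 185 3.408
```

```text
pos [519.9 153.1 197.2] phi 1.808 q6 1.62 F [ 0.8 -0.  -0.2] open 51.3 t 7.7
shift [-2.027e-01  2.000e-04  1.160e-02] turn -91.7
```

Call:
send_rows:
  commands: [-0.02, 0, 0, -7, 0.6, -0.04, 0, 0, -14, 0.6, -0.06, 0, 0, -21, 0.6, -0.08, 0, 0, -28, 0.6, -0.1, 0, 0, -35, 0.6, -0.12, 0, 0, -42, 0.6, -0.14, 0, 0, -49, 0.6, -0.16, 0, 0, -56, 0.6, -0.18, 0, 0.005, -63, 0.6, -0.2, 0, 0.01, -70, 0.6]

```text
t: 8.53
tool_pos: [567.0, -42.3, 185.6]
ee_rot: [-0.002, 0.053, 0.999, 0.001]
force: [0.3, 0.2, -0.8]
opening: 51.4
```

```bash
python3 g.py 567.7 -43.8 185 3.408
```

```text
pos [567.  -42.3 185.6] phi 3.036 q6 0.03 F [ 0.3  0.2 -0.8] open 51.4 t 8.5333
shift [-0.0009 -0.0014  0.0006] turn -21.3
```

Call:
send_rows:
  commands: [0, -0.001, 0, -7, 0.6, -0.001, -0.001, 0, -14, 0.6, -0.001, -0.0014, 0, -21, 0.6, -0.001, -0.0014, 0, -21.3, 0.6, -0.001, -0.0014, 0, -21.3, 0.6, -0.001, -0.0014, 0, -21.3, 0.6, -0.001, -0.0014, 0, -21.3, 0.6, -0.001, -0.0014, 0, -21.3, 0.6, -0.001, -0.0014, 0, -21.3, 0.6, -0.001, -0.0014, 0, -21.3, 0.6]

```text
t: 9.37
tool_pos: [567.9, -43.7, 185.6]
ee_rot: [-0.002, -0.132, 0.991, 0.001]
force: [-1.1, -0.4, 0.2]
opening: 51.0
```

```bash
python3 g.py 567.7 -43.8 122 3.408;python3 - <<'E'
from station import env
import cv2,numpy as np
s=env.snapshot("wrist");cv2.imwrite("pics/w3.png",s["color"]);np.savez("w3.npz",**s)
from h import *
v=np.load("fit.npy");print(proj(cam(s),hw(v,[[-18,v[5]-6,137],[18,v[5]-6,137],[18,v[5]+6,137],[-18,v[5]+6,137]])).round(0))
E
```

```text
pos [567.9 -43.7 185.6] phi -2.876 q6 -0.34 F [-1.1 -0.4  0.2] open 51.0 t 9.3667
shift [-0.     -0.0003  0.0636] turn -0.0
[[269. 217.]
 [270. 276.]
 [290. 276.]
 [291. 217.]]
```

View pics/w3.png

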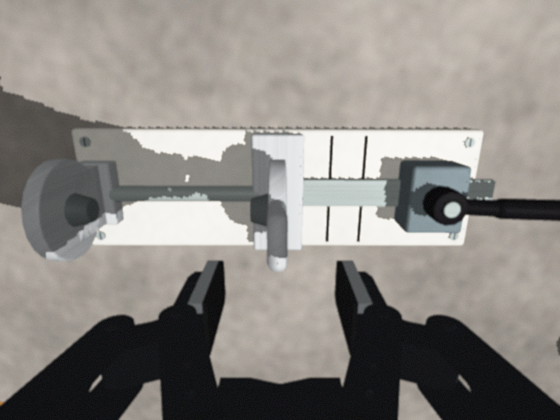

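The lever points straight along +y, past the base end. The tab top (cols 270–288, rows 210–271) matches the prediction and is centred between the jaws. I'll descend and grip.

Call:
send_rows:
  commands: [0, 0, 0.015, 0, 0.6, 0, 0, 0.03, 0, 0.6, 0, 0, 0.045, 0, 0.6, 0, 0, 0.058, 0, 0.6, 0, 0, 0.062, 0, 0.6, 0, 0, 0.062, 0, 0.6, 0, 0, 0.062, 0, 0.4, 0, 0, 0.062, 0, 0.2, 0, 0, 0.062, 0, 0, 0, 0, 0.062, 0, 0]

```text
t: 10.25
tool_pos: [568.3, -44.1, 124.7]
ee_rot: [-0.001, -0.132, 0.991, 0.001]
force: [1.2, -4.3, 3.5]
opening: 11.0
```

Call:
send_rows:
  commands: [0, 0, 0, 0, 0, 0, 0, 0, 0, 0, 0, 0, 0, 0, 0, 0, 0, 0, 0, 0, 0, 0, 0, 0, 0, 0, 0, 0, 0, 0, 0, 0, 0, 0, 0, 0, 0, 0, 0, 0, 0, 0, 0, 0, 0, 0, 0, 0, 0, 0]

```text
t: 11.08
tool_pos: [568.3, -44.1, 124.7]
ee_rot: [-0.001, -0.132, 0.991, 0.001]
force: [1.4, -4.3, -1.3]
opening: 11.3
```

```bash
python3 - <<'E'
from station import env
from h import *
v=np.load("fit.npy");s=env.state();p=s["tool_pos"];u=np.array([-np.sin(v[2]),np.cos(v[2]),0])
P=p+55*u;go(s,P,3.408)
s=env.snapshot("wrist");np.savez("w4.npz",**s)
E
```

```text
pos [568.3 -44.1 124.7] phi -2.876 q6 -0.34 F [ 1.4 -4.3 -1.3] open 11.3 t 11.0833
shift [0.0001 0.055  0.0001] turn -0.1
```

Gripped (opening 11 mm). Pull along tool +y.

Call:
send_rows:
  commands: [0, 0.003, 0, 0, 0, 0, 0.007, 0, 0, 0, 0, 0.012, 0, 0, 0, 0, 0.017, 0, 0, 0, 0, 0.022, 0, 0, 0, 0, 0.027, 0, 0, 0, 0, 0.032, 0, 0, 0, 0, 0.037, 0, 0, 0, 0, 0.04, 0, 0, 0, 0, 0.04, 0, 0, 0]

```text
t: 11.97
tool_pos: [557.9, -5.6, 124.7]
ee_rot: [-0.001, -0.132, 0.991, 0.0]
force: [3.3, -7.8, -2.6]
opening: 10.8
```

```bash
python3 - <<'E'
from station import env
from h import *
v=np.load("fit.npy");s=env.state();u=np.array([-np.sin(v[2]),np.cos(v[2]),0])
p=np.array([568.3,-44.1,124.7]);print((s["tool_pos"]-p)@u)
go(s,p+54.5*u,3.408)
E
```

```text
39.87784115458355
pos [557.9  -5.6 124.7] phi -2.876 q6 -0.28 F [ 3.3 -7.8 -2.6] open 10.8 t 11.9667
shift [ 0.0002  0.0146 -0.    ] turn -0.1
```

Call:
send_rows:
  commands: [0, 0.003, 0, 0, 0, 0, 0.006, 0, 0, 0, 0, 0.009, 0, 0, 0, 0, 0.012, 0, 0, 0, 0, 0.014, 0, 0, 0, 0, 0.015, 0, 0, 0, 0, 0.015, 0, 0, 0, 0, 0.015, 0, 0, 0, 0, 0.015, 0, 0, 0, 0, 0.015, 0, 0, 0]

```text
t: 12.8
tool_pos: [554.3, 8.1, 124.7]
ee_rot: [-0.001, -0.132, 0.991, -0.001]
force: [3.0, -8.8, -3.0]
opening: 10.7
```

```bash
python3 - <<'E'
from station import env
from h import *
import cv2
v=np.load("fit.npy");s=env.state();u=np.array([-np.sin(v[2]),np.cos(v[2]),0])
p=np.array([568.3,-44.1,124.7]);print("moved",(s["tool_pos"]-p)@u);go(s,p+55*u,3.408)
o=[]
for n in("scene","top","wrist"):
    s=env.snapshot(n);np.savez(n+"5.npz",**s)
    c=s["color"]
    o.append(cv2.resize(c[190:274,198:342] if n=="scene" else c[168:252,218:348] if n=="top" else c[20:260,160:560],(400,300),interpolation=cv2.INTER_CUBIC))
    print(n,proj(cam(s),hw(v,[[-50,v[3],12],[-52,v[3],28.5],[50,v[3],12],[52,v[3],28.5]])).round(1).tolist())
w0=np.load("w4.npz")["color"][20:260,160:560]
cv2.imwrite("pics/m5.png",np.vstack([np.hstack(o[:2]),np.hstack([cv2.resize(w0,(400,300)),o[2]])]))
E
```

```text
moved 54.06307164619489
pos [554.3   8.1 124.7] phi -2.877 q6 -0.25 F [ 3.  -8.8 -3. ] open 10.7 t 12.8
shift [ 0.0002  0.0009 -0.    ] turn -0.1
scene [[300.8, 233.7], [301.2, 229.2], [288.5, 260.5], [288.3, 257.1]]
top [[263.4, 227.3], [263.4, 227.6], [255.2, 196.5], [254.7, 195.2]]
wrist [[311.6, 142.8], [314.0, 142.7], [308.2, 271.6], [309.9, 284.7]]
```

View pics/m5.png

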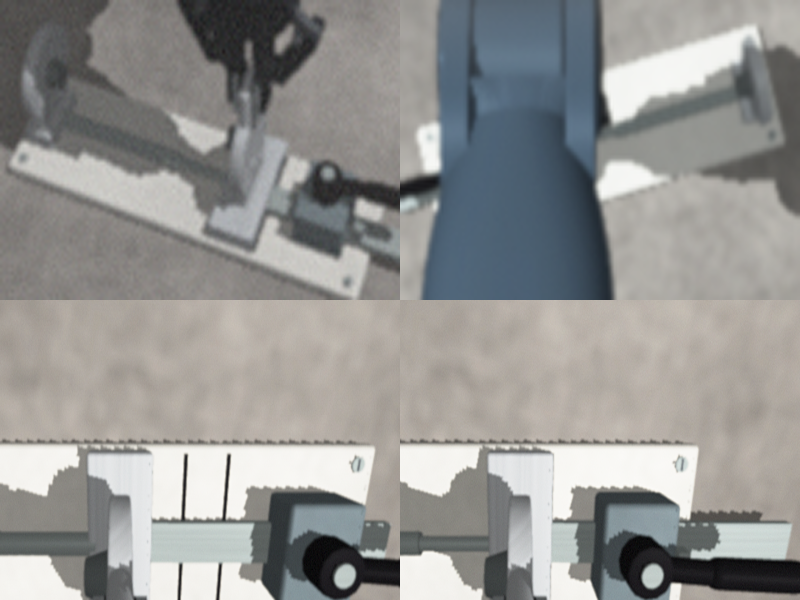

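Lower row: the foot now covers both lines. The lever still points along +y. I'll measure the foot edge numerically in the wrist pictures.

```bash
python3 - <<'E'
from h import *
import cv2
v=np.load("fit.npy")
def y_at(c,col,row,z):
    T,f,cx,cy=c;d=T[:3,:3]@np.array([(col-cx)/f,(row-cy)/f,1]);P=T[:3,3]+d*(z-T[2,3])/d[2]
    dd=P[:2]-v[:2];return -np.sin(v[2])*dd[0]+np.cos(v[2])*dd[1], np.cos(v[2])*dd[0]+np.sin(v[2])*dd[1]
for n in("w3","w4","wrist5"):
    s=np.load(n+".npz");c=cam(s);g=cv2.cvtColor(s["color"],cv2.COLOR_BGR2GRAY).astype(float)
    for r in ((150,160) if n=="w3" else (152,160,168)):
        L=g[r-2:r+3].mean(0);a=290 if n=="w3" else 300
        print(n,r,L[a:a+110].astype(int).tolist() if r in(150,160) else "")
E
```

```text
w3 150 [231, 230, 229, 229, 229, 230, 231, 231, 231, 232, 233, 233, 229, 227, 237, 243, 244, 244, 244, 245, 245, 245, 245, 245, 245, 244, 245, 245, 245, 246, 245, 245, 246, 245, 245, 245, 245, 247, 245, 192, 92, 50, 145, 236, 246, 245, 244, 244, 244, 245, 245, 245, 246, 246, 245, 246, 245, 245, 245, 246, 246, 246, 246, 246, 245, 245, 245, 245, 245, 246, 247, 248, 247, 197, 95, 54, 147, 237, 249, 247, 246, 247, 247, 246, 246, 246, 246, 246, 246, 246, 247, 247, 247, 247, 247, 247, 247, 247, 247, 246, 246, 246, 246, 246, 246, 246, 246, 246, 246, 247]
w3 160 [230, 229, 229, 229, 229, 230, 231, 231, 231, 232, 233, 233, 229, 227, 236, 242, 243, 243, 243, 242, 243, 243, 243, 244, 243, 244, 244, 244, 243, 243, 243, 243, 243, 244, 244, 244, 245, 247, 238, 160, 62, 89, 190, 242, 247, 246, 245, 245, 245, 246, 246, 246, 246, 246, 247, 246, 246, 246, 246, 247, 246, 247, 246, 247, 246, 246, 247, 247, 246, 247, 249, 248, 217, 123, 54, 126, 225, 247, 248, 246, 246, 246, 247, 246, 246, 247, 246, 247, 247, 246, 226, 177, 144, 138, 137, 136, 136, 136, 138, 139, 141, 140, 144, 147, 144, 136, 136, 137, 1
[... 462 characters left out ...]
0, 177, 241, 246, 245, 245, 245, 245, 245, 245, 244, 245, 245, 244, 244, 245, 245, 245, 245, 245, 245, 245]
w4 168 
wrist5 152 
wrist5 160 [229, 229, 230, 231, 232, 232, 231, 232, 233, 233, 233, 231, 220, 216, 238, 246, 247, 247, 247, 247, 247, 247, 246, 246, 246, 246, 246, 247, 247, 247, 247, 247, 247, 247, 247, 248, 247, 247, 247, 247, 247, 247, 247, 246, 247, 246, 246, 246, 246, 246, 247, 246, 246, 247, 247, 247, 247, 248, 248, 248, 248, 248, 248, 248, 248, 248, 248, 248, 248, 248, 249, 248, 248, 248, 249, 249, 248, 249, 248, 248, 248, 248, 248, 248, 248, 248, 247, 247, 247, 247, 248, 248, 248, 248, 248, 248, 248, 248, 248, 247, 247, 247, 246, 246, 246, 246, 246, 246, 246, 246]
wrist5 168
```

```bash
python3 - <<'E'
from h import *
v=np.load("fit.npy")
def y_at(n,col,row,z):
    T,f,cx,cy=cam(n);d=T[:3,:3]@np.array([(col-cx)/f,(row-cy)/f,1]);P=T[:3,3]+d*(z-T[2,3])/d[2]
    dd=P[:2]-v[:2];return (-np.sin(v[2])*dd[0]+np.cos(v[2])*dd[1]).round(2)
for n,r,e,a,b in(("w3",150,302.7,330.8,364.8),("w3",160,302.7,330.4,363.9),("w4",160,311.8,344.8,387.0),("wrist5",160,312.7,0,0)):
    E=y_at(n,e,r,28.5);A,B=y_at(n,a,r,12),y_at(n,b,r,12)
    print(n,"edge",E,"near",A,"far",B,"near-edge",A-E,"far-edge",B-E,"tcp z cam",cam(n)[0][2,3])
# base end & screw reference: find base end column in w4 / wrist5 (white->tabletop), row 150
import cv2
for n in("w4","wrist5"):
    g=cv2.cvtColor(np.load(n+".npz")["color"],cv2.COLOR_BGR2GRAY).astype(float)
    for r in(143,147,151):
        c=np.argmin(np.diff(cv2.GaussianBlur(g,(3,3),0)[r,400:]))+400;print(n,r,c,y_at(n,c+.5,r,12))
E
```

```text
w3 edge 19.99 near 45.94 far 75.94 near-edge 25.95 far-edge 55.95 tcp z cam 311.216565780193
w3 edge 20.15 near 45.98 far 75.8 near-edge 25.83 far-edge 55.65 tcp z cam 311.216565780193
w4 edge 21.04 near 46.01 far 75.91 near-edge 24.97 far-edge 54.87 tcp z cam 250.2097164393072
wrist5 edge 75.46 near -144.29 far -144.29 near-edge -219.75 far-edge -219.75 tcp z cam 250.20800652587977
w4 143 534 177.82
w4 147 513 163.71
w4 151 517 167.11
wrist5 143 457 177.61
wrist5 147 456 177.35
wrist5 151 440 166.56
```

Edge at y = 75.5 against the far line at 75.9 (slide about 54.5 mm). I'll trim by about 0.6 mm, allowing for the 0.8 mm spring sag.

Call:
send_rows:
  commands: [0, 0.0005, 0, 0, 0, 0, 0.001, 0, 0, 0, 0, 0.0014, 0, 0, 0, 0, 0.0014, 0, 0, 0, 0, 0.0014, 0, 0, 0, 0, 0.0014, 0, 0, 0, 0, 0.0014, 0, 0, 0, 0, 0.0014, 0, 0, 0, 0, 0.0014, 0, 0, 0, 0, 0.0014, 0, 0, 0]

```text
t: 13.78
tool_pos: [554.1, 8.6, 124.7]
ee_rot: [-0.001, -0.132, 0.991, -0.002]
force: [3.1, -9.8, -3.3]
opening: 11.3
```

```bash
python3 - <<'E'
from station import env
from h import *
import cv2
v=np.load("fit.npy");s=env.state();u=np.array([-np.sin(v[2]),np.cos(v[2]),0])
p=np.array([568.3,-44.1,124.7]);print("moved",(s["tool_pos"]-p)@u,s["force"],s["opening"],s["t"])
s=env.snapshot("wrist");np.savez("w6.npz",**s);g=cv2.cvtColor(s["color"],cv2.COLOR_BGR2GRAY)
print(g[158:163,300:320].mean(0).astype(int))
T,f,cx,cy=cam(s)
for c in(312.2,312.7,313.2):
    d=T[:3,:3]@np.array([(c-cx)/f,(160-cy)/f,1]);P=T[:3,3]+d*(28.5-T[2,3])/d[2];print(c,(P[:2]-v[:2])@u[:2])
a=cv2.resize(env.snapshot("scene")["color"],(800,600));cv2.imwrite("pics/fin.png",a)
E
```

```text
moved 54.57740714196827 [ 3.05465043 -9.77842751 -3.32836583] 11.259352352761136 13.7833
[229 229 230 230 231 231 231 231 232 234 234 232 231 236 244 247 247 247
 247 247]
312.2 75.5029824575721
312.7 75.83211511341314
313.2 76.161245470595
```

View pics/fin.png

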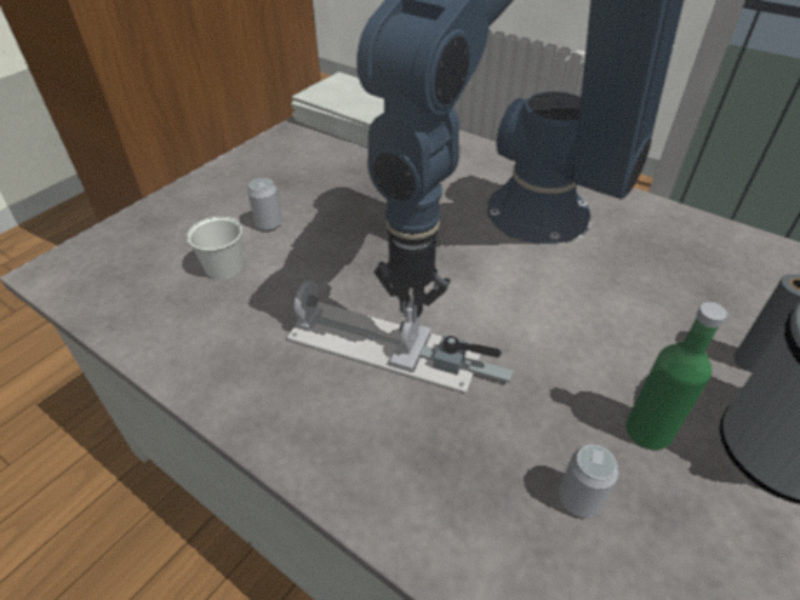

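The final scene shows the lever along the base axis past its end, the cheek pulled out in the gripper near (410,330), and the bottle, tub and cans where they were. The foot edge is at 75.8 mm against the line at 75.9 mm, so I'm handing it in.

```bash
python3 -c "
from station import env
print(env.sign_off())"
```

```text
the job is handed in; nothing more can be done
None
```

The roll holder is open for the new roll, and I handed the job in after 13.8 s with the gripper still holding the cheek against its spring.

- **Lever:** I swung it first, with the jaws either side of the handle, until it met its end stop at about 15 N. Later pictures show it pointing along the holder's +y, past the end of the base.
- **Cheek:** I gripped its tab and pulled it out. In the last wrist picture the foot's outer edge is at y ≈ 75.8 mm in the holder's frame. The outer line was measured at 75.9 mm before the foot covered it. The arm's own travel reads 54.6 mm against the 55 mm wanted, so the two measures agree to within about 0.5 mm. The pull reads about 10 N, which matches the spring at the outer line.
- **Other objects:** the bottle, tub and both cans look unmoved in the final scene picture; I compared them by eye only.

No check failed. The camera calibration, good to about 2 mm, limits how well the holder's position in the room is known. The edge-to-line distance should be closer than that, since both were measured with the same camera.

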